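# Bar over the flange, then slide it to the click and hold

### The arm

A 6-joint arm with a two-finger parallel gripper is mounted at the origin on a cart in front of the work surface, level with it; the furniture and walls round the work are solid. World frame = base frame: x ahead of the robot, y to its left, z up, the work surface at z = 0. Lengths are in m, angles in rad, forces in N, time in s.
With the tool pointing down it reaches from about 0.275 to 0.875 m from the base axis. Payload 12.5 kg.
Tool frame: the origin (TCP) lies between the finger pads; the fingertips stand 22 mm ahead of it and the grasp point (between the pads) lies 3 mm ahead of it; z points along the fingers, y is the line along which they close (so a half turn about z gives the same grasp; the last joint's range is limited). The gripper opens to 85 mm and grips with 20 to 120 N. Pads are 22 mm wide; open, the fingers measure 114 mm over their backs; the gripper's body (76 mm by 85 mm) begins 54 mm behind the grasp point. The pads swing forward as they close: fully open they stand 13 mm farther back than shut.
Start: joints at [-1.415, 0.351, 1.652, -0, 1.139, -0.085], TCP at [0.131, -0.534, 0.253] pointing down, gripper open.
Joint ranges: [-2.75, 2.75], [-0.79, 2.1], [0.01, 2.65], [-1.57, 4.71], [0.07, 3.14], [-2.87, 2.87]. Speed limits (rad/s): [2.22, 2.22, 2.79, 3.14, 3.14, 3.14].

### API

Orientations are given as [roll, pitch, yaw] about the fixed x, y, z axes, in that order (R = Rz(yaw) Ry(pitch) Rx(roll)).
In Python, from workcell import sensors, vision, workorder gives the robot as it stands.
- The arm moves only by the tool play_rows, never from a script. Its argument "increments" is one flat list of numbers, 7 for each row, row after row: the shift along the tool's x, y, z in m, then the turn, a rotation vector about the tool's x, y, z in rad, then the gripper's target within -1 to 1 (fully open at 1, half-way at 0, shut at -1). In form: [x, y, z, rx, ry, rz, grip, x, y, z, rx, ry, rz, grip, ...]. A call has exactly 5 rows; each row is the pose to reach, as a shift and turn from the pose commanded when the call began, along the tool's axes at that moment; what a row does not reach only later rows make up. A row lasts 1/10 s, in which the tool goes at most 50 mm and 8.59 degrees, less where a joint would pass 70% of its speed; a pose out of reach is approached as far as the arm can. A call with a gripper value outside its range is refused whole. The fingers move at their own pace and stop on an object; "force" is the grip in N (left out, the last holds). Time passes only in rows, so rows that repeat a pose let the fingers close, or fill a call up. It gives the time, the measured TCP pose, the force, the opening and the grip force at its end, in the units of the state.
- sensors.observe(): the state, without advancing time (a new reading comes with each control period).
- vision.get_image(name): name is "side" or "top"; returns the picture (420x560x3 uint8, blue, green, red); there is no depth.
- vision.get_calibration(name): a dict with "K" (3x3 intrinsics, pixels), "k1" (the pictures are not rectified: a ray, as slopes to the right and down, at radius r is drawn at 1 + k1 r^2 times it, then the intrinsics apply), "pose" (4x4, takes a point from camera to world coordinates). Camera axes: x right, y up, looking along -z (the intrinsics and any distortion apply to the point x, -y, -z); pixel columns grow to the right and rows downward; lengths in m; the calibration is good to about 2 mm. A picture is of the moment at which its call begins. get_calibration takes no time and is no camera call.
- workorder.sign_off(): hands the job in; it is judged then, once.
The state is a dict: "time": time; "joints": joint angles; "qvel": joint speeds; "joint_torque": joint torques, N m; "ee_pos": TCP position; "orientation": TCP orientation; "contact_force": force on the tool from outside, world axes, zero at the start; "torque": the same for the moment, N m; "grip_width": opening from 0.0 (shut) to 1.0 (fully open); "finger_force": force on a finger pad.
Only numpy, scipy, OpenCV 4.12 (cv2) and the standard library are available. Lean on these libraries where they do the work, as an engineer would, in place of code of your own. Each camera call takes 0.05 s, during which the arm holds its last target. There are 200 camera calls.

### The job

Get the flange ready for chamfering on the grinding slide: lay the loose retaining bar across the two forked supports on the carriage, so that it drops fully home in both forks over the flange, and let go of it. Then take the carriage by its black knob and slide it to the left, under the two hook-shaped keepers, until you feel its spring ball click into the notch of the index strip; do not leave it short or past the notch. Finish while still holding the knob with the ball in the notch, the bar and the flange in place, and the other loose things on the bench left where they are.

Things in the scene. Friction and masses are not known exactly. Their poses are not given: they have to be found in the camera images.
- slide_base: aluminium base of the grinding slide, 200 (x) x 370 (y) x 20 mm, fixed, with two steel guide rails along y. Origin: centre of its underside, on the bench. Its +y axis is the direction of travel to the notch (the robot's left, turned by up to 0.2 rad). A die grinder is clamped at its far left corner, burr towards the flange, up to 100 mm above the bench
- keeper_line (a point): point on the base's middle line, 50 mm to +y of its centre, 98 mm above the bench. Within 20 mm of it along y stand two steel hook brackets (keepers), their place differing from case to case: lips 89.5 to 98 mm above the bench, 28 mm wide along y plus a 12 mm sloped mouth towards the carriage, from 62 mm out from the middle line to 94 mm. The bar's ends pass 3 mm under them
- index_strip (a point): point on the top of the steel index strip, 30 mm above the bench, 68 mm to -x of the base's middle line, level with the base's centre. The strip is 14 mm wide, runs along y and has one V notch across it, 12 mm wide and 6 mm deep; the carriage's spring ball runs along its top, 40 mm to -y of the nest point
- carriage (a joint): travel of the carriage from its start along the base's +y (m), 0 at the start, where a stop keeps it from going back. The notch is somewhere between 85 and 155 mm, to be found by feel; an end stop 14 mm past the notch is not the place to stop. Sliding drags 2 to 4 N; at the notch the ball draws the carriage on (8 to 12 N) for 4 mm, then resists by 8 to 14 N for 4 mm; the same backwards
- detent_ball (a joint): drop (m) of the carriage's 10 mm spring ball, which presses down on the index strip from the plunger at the carriage's near side: about 0.6 mm (under 1 mm) while it rides on top of the strip, about 4 to 4.5 mm at the centre of the notch; it rises 1 mm for each mm that the carriage is off centre
- nest (a point): centre of the carriage's table top, 48 mm above the bench, where the flange stands between four pins 8 mm high; axes as the base's (y = travel). The table is 110 (x) x 120 (y) mm. The point moves with the carriage
- bar_seat (a point): where the bar's origin is when it lies home: 20 mm above the nest point, same axes. Two forked steel supports stand 47.5 mm from it to +x and -x, each 12 mm thick (x) and 46 mm wide (y), with an upward-open slot 23 mm wide (y) for the bar; slot floors 6 mm above this point, rounded fork tips 19 mm above it
- retaining_bar: loose steel bar, 0.2 to 0.42 kg, 144 (x) x 20 (y) x 12 mm, either way round. Under its middle a block 77 mm long (x), 6 mm deep, drops between the supports with 3 mm play at each end; on top a black grip lug 44 (x) x 14 (y) mm, 18 to 52 mm above the origin. Origin: centre of the block's underside, z up. Starts on the bench to the right of the slide
- pull_knob: black round knob fixed on the tongue at the right-hand (trailing) end of the carriage, 98 mm to -y of the nest point. Origin: its foot, on the tongue, 46 mm above the bench. 12 mm stem up to 11 mm above the origin, then 25 mm in diameter from 17 to 40 mm, top at 45 mm. Tongue 34 mm wide (x)
- work_flange: turned steel flange, 63 mm in diameter, 18 mm high, standing loose between the four nest pins on the carriage (its top 66 mm above the bench). Origin: centre of its underside
- bush_0: bystander lying on the bench: brass bush, 32 mm across, 34 mm high; leave it. Origin: about the centre of its underside
- deburrer: bystander lying on the bench: deburring tool with blue sleeve, 155 mm long; leave it. Origin: about the centre of its underside
- elec_tape: bystander lying on the bench: roll of black tape, 62 mm across, 19 mm high; leave it. Origin: about the centre of its underside
- flange_c: bystander lying on the bench: small flange, 53 mm across, 15 mm high; leave it. Origin: about the centre of its underside
- bush_1: bystander lying on the bench: steel bush, 28 mm across and high; leave it. Origin: about the centre of its underside
- hex_keys: bystander lying on the bench: hex keys standing in a black holder, 75 mm long, 84 mm high; leave it. Origin: about the centre of its underside
There are look-alikes about, which are no part of the job. Several things look just like the retaining_bar: the one meant starts nearest to the robot's base. What is shaped like the work_flange but orange is not meant.

How it is judged:
On the way, in this order (a step that is already met when the one before it is completed fails the run):
1. the retaining bar lies fully home in both forks of the carriage over the flange, let go and at rest, with the carriage still clear of the keepers (distance between retaining_bar and bar_seat below 0.006 m and z of retaining_bar in the frame of bar_seat below 0.003 m and angle between the x axis of retaining_bar and the x axis of nest, either way round below 0.06 rad and angle between retaining_bar's own z axis and vertical below 0.05 rad and contact force between the fingers and retaining_bar below 0.1 N and linear speed of retaining_bar below 0.02 m/s and value of joint carriage below 0.03 m), for 0.3 s.
2. the carriage stands with its ball in the notch, held by the knob (value of joint detent_ball above 0.0019 m and value of joint carriage above 0.06 m and contact force between the fingers and pull_knob above 1 N and contact force between the fingers and retaining_bar below 0.2 N), for 0.2 s.
At the end, for the whole second after the job is handed in: Ball dropped over 1.9 mm into the notch (carriage within about 2 mm), carriage still; fingers press the knob (over 1 N) and do not touch the bar; bar home in both forks (within 6 mm, 0.06 rad, level within 0.05 rad); flange in its nest (4 mm sideways, 3 mm lifted) (all of step 2 and distance between retaining_bar and bar_seat below 0.006 m and z of retaining_bar in the frame of bar_seat below 0.003 m and angle between the x axis of retaining_bar and the x axis of nest, either way round below 0.06 rad and angle between retaining_bar's own z axis and vertical below 0.05 rad and velocity of joint carriage between -0.01 and 0.01 m/s and horizontal distance between work_flange and nest below 0.004 m and z of work_flange in the frame of nest below 0.003 m); the arm keeps its last pose, push and grip.
It fails at once if another loose thing on the bench is shifted by more than 3 cm (distance of any of bush_0, deburrer, elec_tape, flange_c, bush_1, hex_keys from where it was at the start of the episode above 0.03 m).
It fails at once if the flange is knocked out of its nest (horizontal distance between work_flange and nest above 0.008 m or z of work_flange in the frame of nest above 0.008 m).
It also fails if it takes over 67 s, if anything falls off the work surface, if the arm or the gripper's body presses on something with over 40 N, if the wrist force passes 120 N, or if a joint passes its speed limit or range.

## Working session

There is one attempt and no reset: what is moved stays moved. The work goes in short steps, Python scripts to look and compute and a tool call to move; the robot and the scene stay as the last step left them, time stands still between calls to the robot, and variables do not carry over. Pictures are saved under pics/ and viewed, at most 10 in all, crops included, and the job is handed in when it is done.

Besides the shell and the picture viewer there is one more tool, called after "Call:" as a command line: name --argument value ..., lists and objects as JSON in quotes. play_rows: Moves the arm, as the interface text tells. Its arguments: {"type":"object","properties":{"increments":{"type":"array","items":{"type":"number"}},"force":{"type":"number"}},"required":["increments"]}

```bash
mkdir -p pics; ls; python3 - <<'E'
from workcell import sensors, vision, workorder
import cv2,numpy as np
s=sensors.observe()
print({k:np.round(v,4).tolist() for k,v in s.items()})
for n in("side","top"):
    cv2.imwrite(f"pics/{n}0.png",vision.get_image(n))
    c=vision.get_calibration(n); print(n,c)
E
```

```text
pics
{'time': 0.0, 'joints': [-1.4146, 0.3513, 1.6524, -0.0, 1.1391, -0.0846], 'qvel': [0.0008, -0.0009, -0.0005, -0.0004, 0.0004, 0.0008], 'joint_torque': [0.0007, -50.6102, -29.1403, -0.0001, 0.0046, -0.0], 'ee_pos': [0.1311, -0.5338, 0.2527], 'orientation': [-3.1404, -0.0001, 0.2408], 'contact_force': [0.1613, 0.0345, 0.2885], 'torque': [0.017, -0.0064, -0.0189], 'finger_force': 0.0, 'grip_width': 1.004}
side {'K': array([[431.81698452,   0.        , 279.78181475],
       [  0.        , 431.81698452, 212.65725484],
       [  0.        ,   0.        ,   1.        ]]), 'k1': -0.07235784441983703, 'pose': array([[-0.81263724,  0.31589553, -0.48972516, -0.21342631],
       [-0.58232397, -0.40729325,  0.70357018,  0.944165  ],
       [ 0.02279292,  0.85692603,  0.5149352 ,  0.94430461],
       [ 0.        ,  0.        ,  0.        ,  1.        ]])}
top {'K': array([[383.44698209,   0.        , 277.06977255],
       [  0.        , 383.44698209, 202.60850146],
       [  0.        ,   0.        ,   1.        ]]), 'k1': -0.026568002926464513, 'pose': array([[-0.00551638,  0.99479689, -0.10172869,  0.44988857],
       [-0.999927  , -0.00658107, -0.01013325, -0.21076608],
       [-0.01075001,  0.10166537,  0.99476057,  1.40319593],
       [ 0.        ,  0.        ,  0.        ,  1.        ]])}
```

View pics/top0.png

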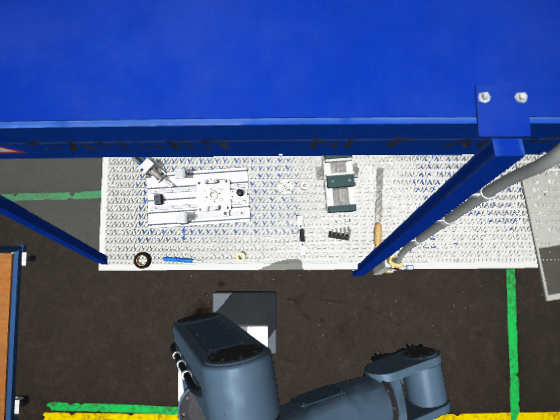

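View pics/side0.png

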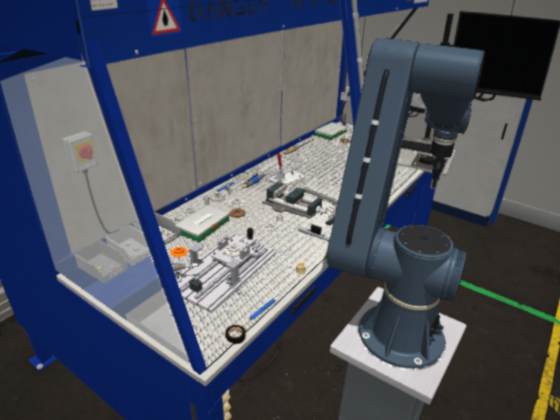

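Top view: slide at about (200,195), bar-like thing with a black lug at about (302,235). The side view shows the slide at (230,265) and the knob at about (250,232). I need enlargements.

```bash
python3 - <<'E'
import cv2
t=cv2.imread("pics/top0.png");s=cv2.imread("pics/side0.png")
cv2.imwrite("pics/tc.png",cv2.resize(t[150:275,130:360],None,fx=3.4,fy=3.4,interpolation=cv2.INTER_CUBIC))
cv2.imwrite("pics/sc.png",cv2.resize(s[180:330,160:350],None,fx=4,fy=4,interpolation=cv2.INTER_CUBIC))
E
```

```text
(no output)
```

View pics/tc.png

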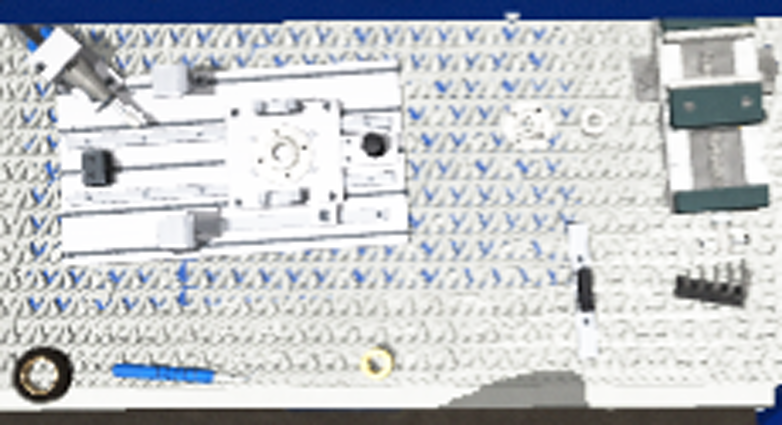

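View pics/sc.png

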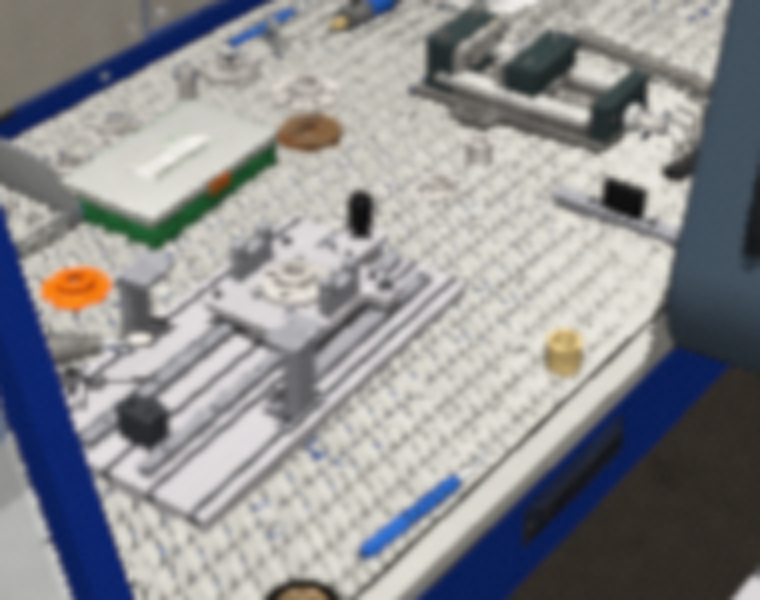

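Enlarged: the knob is at top px (240,193) and side px (250,234), the bar's lug at top (302,235) and side (316,229). The fork supports are at top (212,181) and (214,207), the flange at (213,195). The keepers are left of the carriage, and the base's long edges are clear. Next I measure these.

```bash
cat > h.py <<'E'
import cv2,numpy as np
from workcell import vision,sensors
C={n:vision.get_calibration(n) for n in("side","top")}
def ray(n,u,v):
    c=C[n];k=c["K"];d=np.array([-c["k1"],0,0,0.])
    # drawn = (1+k1 r^2)*slope -> opencv model
    p=cv2.undistortPointsIter(np.array([[[u,v]]],float),k,np.array([c["k1"],0,0,0.]),None,None,(3,100,1e-10))[0,0]
    d=c["pose"][:3,:3]@np.array([p[0],-p[1],-1.]);return c["pose"][:3,3],d/np.linalg.norm(d)
def plane(n,u,v,z):
    o,d=ray(n,u,v);return o+d*(z-o[2])/d[2]
def proj(n,P):
    c=C[n];q=c["pose"][:3,:3].T@(np.asarray(P)-c["pose"][:3,3])
    return cv2.projectPoints(np.array([[q[0],-q[1],-q[2]]]),np.zeros(3),np.zeros(3),c["K"],np.array([c["k1"],0,0,0.]))[0][0,0]
def tri(a,b):
    o1,d1=ray("top",*a);o2,d2=ray("side",*b)
    s=np.linalg.lstsq(np.c_[d1,-d2],o2-o1,rcond=None)[0]
    p,q=o1+s[0]*d1,o2+s[1]*d2;return (p+q)/2,np.linalg.norm(p-q)
def dark(im,box,th=90):
    """largest dark blob in box: darkness-weighted centroid, minAreaRect, contour (full-image px)"""
    x0,y0,x1,y1=box;g=cv2.resize(cv2.cvtColor(im[y0:y1,x0:x1],cv2.COLOR_BGR2GRAY),None,fx=8,fy=8,interpolation=cv2.INTER_CUBIC)
    cs,_=cv2.findContours((g<th).astype(np.uint8),cv2.RETR_EXTERNAL,cv2.CHAIN_APPROX_NONE)
    c=max(cs,key=cv2.contourArea);f=lambda p:(np.asarray(p,float)+.5)/8-.5+np.array([x0,y0])
    m=cv2.moments(c);return f((m['m10']/m['m00'],m['m01']/m['m00'])),cv2.minAreaRect(c),f(c[:,0])
E
python3 - <<'E'
from h import *
np.set_printoptions(precision=4,suppress=True)
t=cv2.imread("pics/top0.png");s=cv2.imread("pics/side0.png")
for nm,bt,bs in(("knob",(232,184,248,201),(244,224,256,242)),("lug",(295,225,310,245),(306,222,326,237))):
    a,ra,ca=dark(t,bt);b,rb,cb=dark(s,bs)
    print(nm,a,b,tri(a,b),ra,rb,"top bbox",ca.min(0),ca.max(0),"side",cb.min(0),cb.max(0))
    box=cv2.boxPoints(ra)/8-.5+1/16+np.array(bt[:2]);zz=.091 if nm=="knob" else .052
    print([plane("top",*p,zz)[:2] for p in box], plane("top",*a,zz), plane("side",*b,zz-.017))
# contrast stretch view
f=lambda im,x0,y0,x1,y1,k:cv2.resize(np.clip((im[y0:y1,x0:x1].astype(float)-110)*255/145,0,255).astype(np.uint8),None,fx=k,fy=k,interpolation=cv2.INTER_CUBIC)
A=f(t,143,160,257,232,7);cv2.imwrite("pics/tz.png",A);print(A.shape)
A=f(s,180,228,280,312,7);cv2.imwrite("pics/sz.png",A)
E
```

```text
knob [239.7177 192.2322] [249.6491 233.0889] (array([ 0.6229, -0.0668,  0.0689]), np.float64(0.0022770411834624393)) ((65.0, 69.0), (52.0, 52.0), 90.0) ((49.5, 76.5), (45.0, 87.0), 0.0) top bbox [236.4375 188.9375] [242.9375 195.4375] side [246.9375 227.6875] [252.5625 238.5625]
[array([ 0.6325, -0.0572]), array([ 0.6324, -0.0797]), array([ 0.6097, -0.0797]), array([ 0.6099, -0.0573])] [ 0.621  -0.0686  0.091 ] [ 0.6169 -0.0613  0.074 ]
lug [301.6472 234.9384] [315.4461 229.4428] (array([ 0.4728, -0.2843,  0.0317]), np.float64(0.002232666657260857)) ((55.27140808105469, 81.67536926269531), (99.3019027709961, 35.49895095825195), 84.20720672607422) ((79.22344970703125, 63.29511260986328), (89.07015228271484, 60.940574645996094), 19.17900848388672) top bbox [299.4375 228.5625] [304.1875 240.9375] side [309.9375 224.5625] [320.6875 234.1875]
[array([ 0.4949, -0.2723]), array([ 0.4964, -0.2879]), array([ 0.4531, -0.2917]), array([ 0.4517, -0.2763])] [ 0.4734 -0.2827  0.052 ] [ 0.4694 -0.2805  0.035 ]
(504, 798, 3)
```

View pics/tz.png

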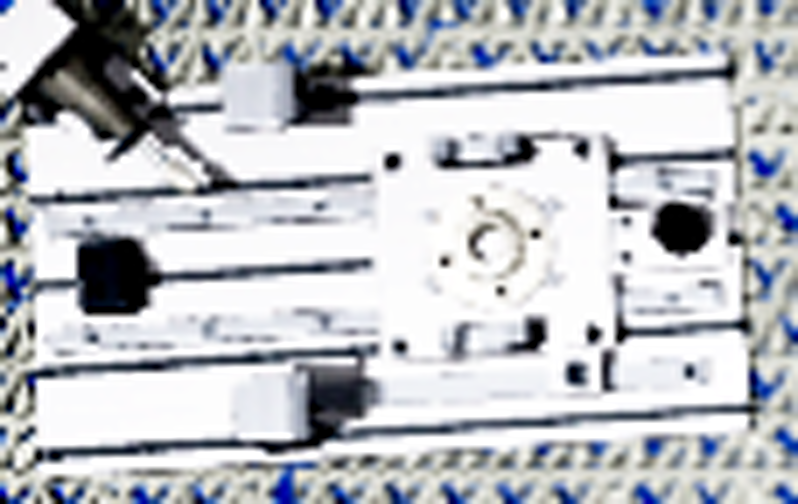

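View pics/sz.png

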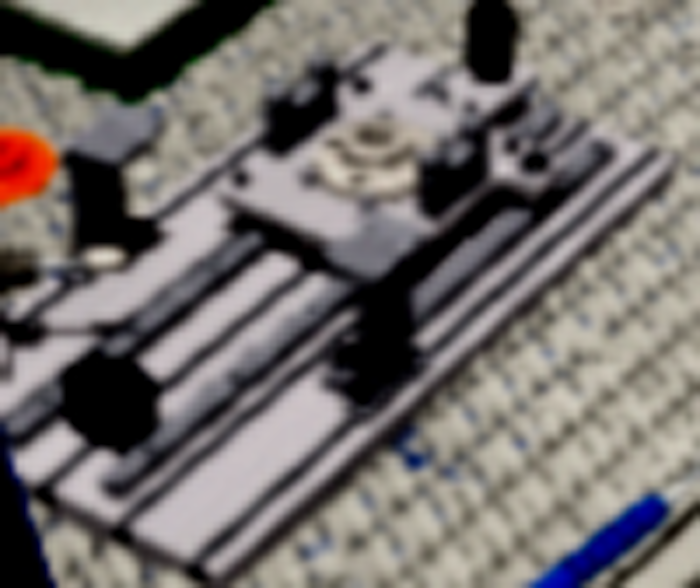

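The stretched top view shows table screw dots at crop (392,160), (582,148), (592,333) and (400,346), and the flange hub at (493,243). Long grooves run at a slight tilt, and the keepers' lips are at (260,95) and (270,405). The side view shows the same parts, with the flange at (370,155).

```bash
python3 - <<'E'
from h import *
np.set_printoptions(precision=4,suppress=True)
t=cv2.imread("pics/top0.png");s=cv2.imread("pics/side0.png")
g=cv2.cvtColor(t,cv2.COLOR_BGR2GRAY).astype(float)
# grooves: per-column dark centroid, line fit
def groove(x0,x1,a,b):
    P=[]
    m=lambda x:a[1]+(b[1]-a[1])*(x-a[0])/(b[0]-a[0])
    for x in range(x0,x1):
        yc=m(x);ys=np.arange(int(yc)-2,int(yc)+4);w=np.clip(235-g[ys,x],0,None)
        if w.sum()>30:P.append(plane("top",x,(w*ys).sum()/w.sum(),.02)[:2])
    P=np.array(P,np.float32);vx,vy,cx,cy=cv2.fitLine(P,cv2.DIST_HUBER,0,.001,.001).ravel()
    if vy<0:vx,vy=-vx,-vy
    print("groove dir yaw(base +y):",np.arctan2(-vx,vy),"x at y=0:",cx-cy*vx/vy,len(P))
f=lambda u,v:((u+.5)/7-.5+143,(v+.5)/7-.5+160)
groove(150,184,f(40,455),f(750,408));groove(195,249,f(40,455),f(750,408));groove(196,246,f(360,97),f(730,72));groove(148,195,f(40,372),f(370,350));groove(148,195,f(40,199),f(370,178));groove(165,195,f(40,285),f(370,263));groove(233,248,f(620,333),f(745,325));groove(233,248,f(620,160),f(735,153))
for u,v in((392,160),(582,148),(592,333),(400,346),(493,243)):
    x,y=f(u,v);b=(int(x-3),int(y-3),int(x+5),int(y+5))
    print((u,v),plane("top",x,y,.048 if u!=493 else .066))
fs=lambda u,v:((u+.5)/7-.5+180,(v+.5)/7-.5+228)
print("side flange",plane("side",*fs(372,142),.066), "keeper tops",[plane("top",*f(u,v),.098) for u,v in((228,65),(293,128),(237,372),(307,437))])
print("dots side",[plane("side",*fs(u,v),.048) for u,v in((240,178),(362,84))])
E
```

```text
groove dir yaw(base +y): 0.048936326 x at y=0: 0.52817965 34
groove dir yaw(base +y): 0.06037374 x at y=0: 0.5310871 54
groove dir yaw(base +y): 0.060708836 x at y=0: 0.7072976 50
groove dir yaw(base +y): 0.044066265 x at y=0: 0.5710731 47
groove dir yaw(base +y): 0.06231959 x at y=0: 0.6644799 47
groove dir yaw(base +y): 0.05958135 x at y=0: 0.6189171 30
groove dir yaw(base +y): 0.02838488 x at y=0: 0.57726026 15
groove dir yaw(base +y): 0.06374522 x at y=0: 0.6635003 15
(392, 160) [0.663 0.084 0.048]
(582, 148) [ 0.6685 -0.0135  0.048 ]
(592, 333) [ 0.5734 -0.0194  0.048 ]
(400, 346) [0.5674 0.0784 0.048 ]
(493, 243) [0.6176 0.0284 0.066 ]
side flange [0.6129 0.0369 0.066 ] keeper tops [array([0.7034, 0.1556, 0.098 ]), array([0.6716, 0.1225, 0.098 ]), array([0.5508, 0.1478, 0.098 ]), array([0.5188, 0.1127, 0.098 ])]
dots side [array([0.6617, 0.0813, 0.048 ]), array([ 0.6678, -0.0176,  0.048 ])]
```

```bash
python3 - <<'E'
from h import *
np.set_printoptions(precision=3,suppress=True)
for u,v in((356,272),(372,276),(380,258),(500,152)):print((u,v),[plane("top",u,v,z) for z in(0,.2,.5)])
print([plane("side",*p,z) for p,z in (((360,50),1.),((345,0),1.))])
print(proj("top",(.131,-.534,.25)),proj("side",(.131,-.534,.25)))
E
```

```text
(356, 272) [array([ 0.34, -0.48,  0.  ]), array([ 0.355, -0.442,  0.2  ]), array([ 0.379, -0.384,  0.5  ])]
(372, 276) [array([ 0.325, -0.538,  0.   ]), array([ 0.343, -0.491,  0.2  ]), array([ 0.369, -0.421,  0.5  ])]
(380, 258) [array([ 0.389, -0.568,  0.   ]), array([ 0.398, -0.517,  0.2  ]), array([ 0.411, -0.441,  0.5  ])]
(500, 152) [array([ 0.778, -1.032,  0.   ]), array([ 0.731, -0.915,  0.2  ]), array([ 0.661, -0.739,  0.5  ])]
[array([-0.352,  1.238,  1.   ]), array([-0.574,  1.632,  1.   ])]
[392.709 350.802] [434.044 181.021]
```

Call:
play_rows --increments '[0.034,-0.023,0,0,0,0.03,1,0.069,-0.047,0,0,0,0.06,1,0.103,-0.07,0,0,0,0.09,1,0.138,-0.093,0,0,0,0.12,1,0.172,-0.116,0,0,0,0.154,1]' --force 40

```text
time: 0.6
ee_pos: [0.2713, -0.379, 0.2531]
orientation: [-3.141, 0.0, 0.085]
contact_force: [0.4, 0.2, -0.1]
grip_width: 1.009
finger_force: 0.0
```

Call:
play_rows --increments '[0.042,-0.0155,0.0,0,0,0,1,0.084,-0.031,0.02,0,0,0,1,0.126,-0.046,0.045,0,0,0,1,0.168,-0.0615,0.07,0,0,0,1,0.2095,-0.077,0.1,0,0,0,1]'

```text
time: 1.1
ee_pos: [0.4699, -0.2866, 0.1558]
orientation: [3.141, -0.001, 0.087]
contact_force: [-0.3, -1.0, -0.5]
grip_width: 1.0
finger_force: 0.0
```

```bash
python3 - <<'E'
from h import *
s=sensors.observe();print(s["ee_pos"],s["orientation"],s["contact_force"])
a=vision.get_image("top");b=vision.get_image("side");cv2.imwrite("pics/t1.png",a);cv2.imwrite("pics/s1.png",b)
A=cv2.resize(a[205:265,265:345],None,fx=5,fy=5,interpolation=cv2.INTER_CUBIC)
B=cv2.resize(b[180:255,265:345],None,fx=5,fy=5,interpolation=cv2.INTER_CUBIC)
c=np.zeros((375,800,3),np.uint8);c[:300,:400]=A;c[:,400:]=B;cv2.imwrite("pics/c1.png",c)
E
```

```text
[ 0.46988539 -0.28657074  0.15575802] [ 3.14112230e+00 -5.39582194e-04  8.70565582e-02] [-0.32295607 -1.03600397 -0.50142257]
```

View pics/c1.png

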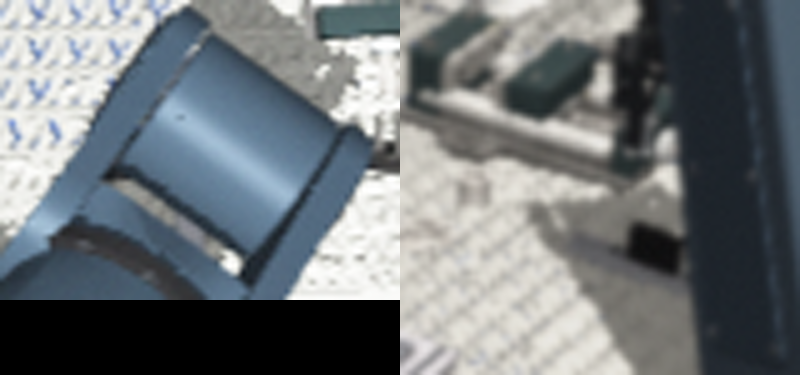

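The arm hides the bar in the top view. In the side view the lug stands free at crop (655,248), beside the arm. I descend on the measured coordinates.

Call:
play_rows --increments '[0,0,0.03,0,0,0,1,0,0,0.06,0,0,0,1,0,0,0.085,0,0,0,1,0,0,0.1,0,0,0,1,0,0,0.108,0,0,0,1]'

```text
time: 1.7
ee_pos: [0.4676, -0.2878, 0.0478]
orientation: [-3.141, 0.001, 0.086]
contact_force: [-0.3, -0.9, -0.4]
grip_width: 1.001
finger_force: 0.0
```

Call:
play_rows --increments '[0,0,0,0,0,0,-0.3,0,0,0,0,0,0,-0.8,0,0,0,0,0,0,-1,0,0,0,0,0,0,-1,0,0,0,0,0,0,-1]'

```text
time: 2.2
ee_pos: [0.4684, -0.2878, 0.0491]
orientation: [3.141, -0.001, 0.087]
contact_force: [-6.5, -17.1, 14.1]
grip_width: 0.155
finger_force: 44.6
```

Call:
play_rows --increments '[0,0,0,0,0,0,-1,0,0,0,0,0,0,-1,0,0,-0.005,0,0,0,-1,0,0,-0.012,0,0,0,-1,0,0,-0.02,0,0,0,-1]'

```text
time: 2.7
ee_pos: [0.4681, -0.2876, 0.0691]
orientation: [-3.141, 0.0, 0.087]
contact_force: [-0.6, -0.0, -2.9]
grip_width: 0.157
finger_force: 41.7
```

Call:
play_rows --increments '[0,0,-0.02,0,0,0,-1,0,0,-0.05,0,0,0,-1,0,0,-0.08,0,0,0,-1,0,0,-0.11,0,0,0,-1,0,0,-0.13,0,0,0,-1]'

```text
time: 3.2
ee_pos: [0.4685, -0.2879, 0.2013]
orientation: [3.14, -0.002, 0.087]
contact_force: [-0.3, 0.3, -2.6]
grip_width: 0.151
finger_force: 41.8
```

Call:
play_rows --increments '[0.017,-0.03,0,0,0,0,-1,0.034,-0.061,0,0,0,0,-1,0.052,-0.091,0,0,0,0,-1,0.069,-0.122,0,0,0,0,-1,0.086,-0.152,0,0,0,0,-1]'

```text
time: 3.7
ee_pos: [0.541, -0.1273, 0.1992]
orientation: [3.141, -0.0, 0.087]
contact_force: [-0.4, 0.6, -1.9]
grip_width: 0.153
finger_force: 41.7
```

Call:
play_rows --increments '[0.019,-0.033,0,0,0,0.007,-1,0.038,-0.067,0,0,0,0.014,-1,0.056,-0.1,0,0,0,0.02,-1,0.073,-0.13,0,0,0,0.027,-1,0.0857,-0.1523,0,0,0,0.027,-1]'

```text
time: 4.2
ee_pos: [0.6133, 0.0324, 0.1991]
orientation: [-3.141, -0.0, 0.061]
contact_force: [0.5, -0.5, -3.4]
grip_width: 0.155
finger_force: 41.7
```

Call:
play_rows --increments '[0,0,0.01,0,0,0,-1,0,0,0.02,0,0,0,-1,0,0,0.025,0,0,0,-1,0,0,0.03,0,0,0,-1,0,0,0.03,0,0,0,-1]'

```text
time: 4.7
ee_pos: [0.6124, 0.0297, 0.1679]
orientation: [-3.141, 0.001, 0.059]
contact_force: [-0.5, 0.1, -2.6]
grip_width: 0.151
finger_force: 41.7
```

```bash
python3 - <<'E'
from h import *
s=sensors.observe();print(s["ee_pos"],s["orientation"],s["contact_force"])
a=vision.get_image("top");b=vision.get_image("side");cv2.imwrite("pics/t2.png",a);cv2.imwrite("pics/s2.png",b)
x,y=187,200
A=cv2.resize(a[150:240,165:255],None,fx=4,fy=4,interpolation=cv2.INTER_CUBIC)
B=cv2.resize(np.clip((b[190:285,175:265].astype(float)-20)*1.2,0,255).astype(np.uint8),None,fx=6,fy=6,interpolation=cv2.INTER_CUBIC)[:, :440] if 0 else cv2.resize(b[200:285,185:275],None,fx=4.85,fy=6,interpolation=cv2.INTER_CUBIC)
c=np.zeros((600,800,3),np.uint8);c[:360,:360]=A;c[:B.shape[0],362:362+B.shape[1]]=B;cv2.imwrite("pics/c2.png",c);print(B.shape)
E
```

```text
[0.61241798 0.02968547 0.16790783] [-3.14149454e+00  1.19242976e-03  5.88603836e-02] [-0.45154011  0.13801821 -2.56098196]
(510, 436, 3)
```

View pics/c2.png

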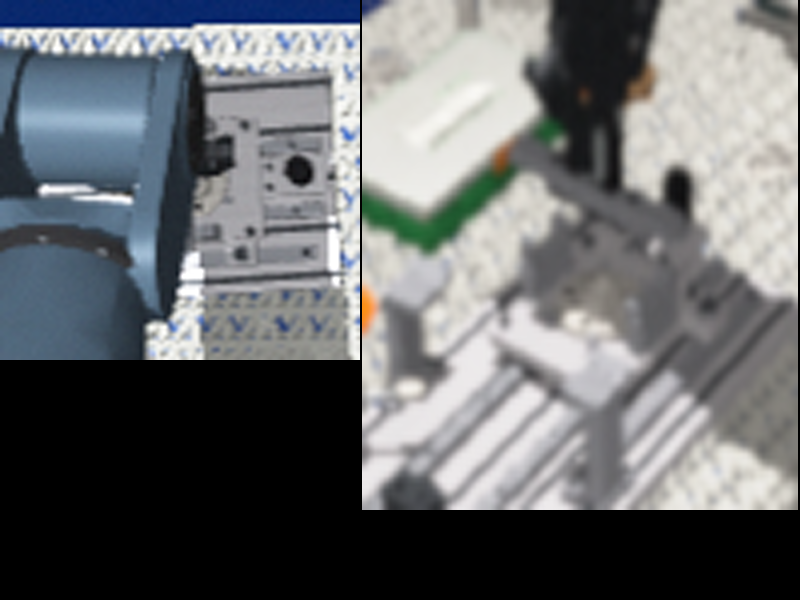

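Side view: the bar hangs level above the carriage, its ends at crop (518,150) and (705,240), the forks just below at (545,245) and (650,290). The arm hides it in the top view. I measure the bar ends against the forks along the x direction, numerically in the side view.

```bash
python3 - <<'E'
from h import *
np.set_printoptions(linewidth=200)
s0=cv2.cvtColor(cv2.imread("pics/side0.png"),cv2.COLOR_BGR2GRAY).astype(np.float32);s2=cv2.cvtColor(cv2.imread("pics/s2.png"),cv2.COLOR_BGR2GRAY).astype(np.float32)
def R(p,o,yaw=.06):c,s=np.cos(yaw),np.sin(yaw);return np.array([o[0]+c*p[0]-s*p[1],o[1]+s*p[0]+c*p[1],p[2]])
def prof(im,o,y,z,xs):
    P=np.array([proj("side",R((x,y,z),o)) for x in xs],np.float32)
    return cv2.remap(im,P[:,0][None],P[:,1][None],cv2.INTER_LINEAR)[0].astype(int)
N=(.617,.030);xs=np.arange(-.09,.0901,.004)
print((xs*1000).astype(int))
for y,z in((.01,.131),(.0,.137),(-.005,.137),(.01,.134),(.01,.128)):print("bar",y,z,prof(s2,N,y,z,xs))
for y,z in((.023,.08),(.023,.075),(.023,.07),(.023,.06),(.023,.054)):print("fork",y,z,prof(s0,N,y,z,xs))
# vertical extents
A=lambda im,x,y,zs:prof  
for x in(-.06,.06):
    P=np.array([proj("side",R((x,.01,z),N)) for z in np.arange(.10,.16,.003)],np.float32);print("bar col",x,cv2.remap(s2,P[:,0][None],P[:,1][None],1)[0].astype(int))
for x in(-.0475,.0475):
    for ims,nm in((s0,'z'),):
        P=np.array([proj("side",R((x,y,.087),N)) for y in np.arange(-.04,.0401,.003)],np.float32);print("fork ytop",x,cv2.remap(ims,P[:,0][None],P[:,1][None],1)[0].astype(int))
for k in ("s2","side0"):
    im=cv2.imread(f"pics/{k}.png")
    cv2.imwrite(f"pics/z_{k}.png",cv2.resize(im[215:265,200:260],None,fx=6.5,fy=10,interpolation=cv2.INTER_CUBIC))
a=np.hstack([cv2.imread("pics/z_s2.png"),cv2.imread("pics/z_side0.png")]);print(a.shape);cv2.imwrite("pics/cmp.png",a)
E
```

```text
[-90 -86 -81 -77 -73 -69 -65 -61 -57 -53 -49 -45 -41 -37 -33 -29 -25 -21 -17 -13  -9  -5  -1   2   6  10  14  18  22  26  30  34  38  42  46  50  54  58  62  66  70  74  78  82  86  90]
bar 0.01 0.131 [116 114 109 103  99 100 105 103  99  98  99 100 100 100 100 100  98  97  98  99  98 100 100 100  98  97  99  98  98  99 103 114 128 135 131 124 112  98  92  90  91  97 117 151 194 220]
bar 0.0 0.137 [127 119  98  80  83  87  88  91  93  98 100 102  94  79  75  79  83  69  44  33  40  58  75  73  69  57  45  39  43  52  62  68  74  85  90  92  92  92  92  97 111 142 185 218 229 230]
bar -0.005 0.137 [163 157 133  84  63  70  74  77  86 101 128 136 130 116 103 109 117  99  58  24  25  47  76  81  58  39  33  27  24  32  42  58  76  84  87  88  91  89  90  96 111 140 184 217 229 230]
bar 0.01 0.134 [115 109 100  95  95  96  98  99  98  98  99  99  99 100  99  99  98  95  95  97  97  99  99  98  98  96  98  99  98  99 101 106 109 111 112 103 100  98  98  96  97 110 144 185 219 228]
bar 0.01 0.128 [115 115 113 110 106 106 115 116 106  97  97  98  99  98  99  98  94  95  95  95  95  94  98  
[... 863 characters left out ...]
 193 192 186 190 196 201 204 205 201]
fork 0.023 0.054 [168 173 150 104  73  93 133 150 137 115 118 134 169 192 184 180 187 199 209 210 193 180 195 216 225 223 216 204 204 211 202 174 134 112 110 118 136 171 195 193 187 195 204 205 199 187]
bar col -0.06 [105 106 105 106 113 131 155 162 149 120 105 100  97  94  93  99 119 154 191 204]
bar col 0.06 [207 215 219 219 217 210 197 174 141 107  96  97 100 100  98 104 120 147 185 212]
fork ytop -0.0475 [199 208 210 210 208 196 180 166 168 174 177 181 184 192 191 185 180 180 186 193 188 180 171 169 180 196 203]
fork ytop 0.0475 [197 198 198 196 194 188 181 180 180 180 177 175 177 183 187 186 184 181 179 179 179 175 176 179 185 192 195]
(500, 780, 3)
```

View pics/cmp.png

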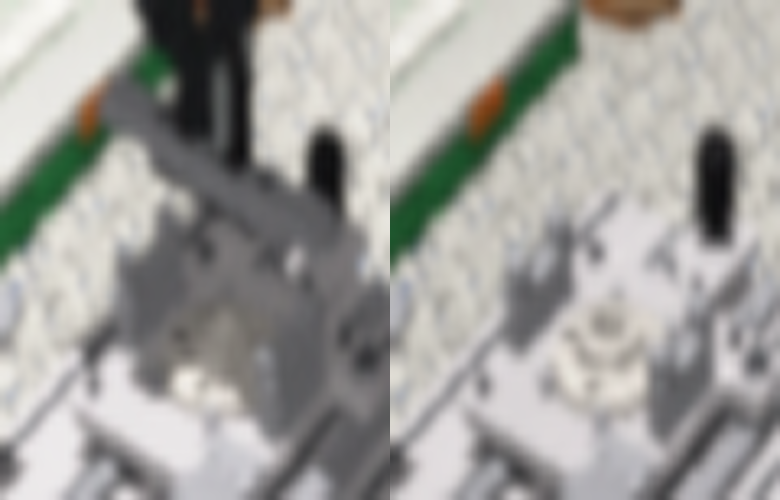

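The bar hangs level in the side view. Its lengthwise centre agrees with the forks to about 2 mm. I lower in stages and watch the force. Contact near TCP z 0.130 would mean a y misfit, near 0.123 an x misfit, and home is about 0.117.

Call:
play_rows --increments '[0,-0.001,0.01,0,0,0,-1,0,-0.001,0.02,0,0,0,-1,0,-0.001,0.027,0,0,0,-1,0,-0.001,0.031,0,0,0,-1,0,-0.001,0.034,0,0,0,-1]'

```text
time: 5.3
ee_pos: [0.6127, 0.0314, 0.134]
orientation: [-3.142, 0.001, 0.06]
contact_force: [0.5, 0.5, -3.1]
grip_width: 0.158
finger_force: 41.7
```

Call:
play_rows --increments '[0,0,0.002,0,0,0,-1,0,0,0.004,0,0,0,-1,0,0,0.006,0,0,0,-1,0,0,0.008,0,0,0,-1,0,0,0.008,0,0,0,-1]'

```text
time: 5.8
ee_pos: [0.6127, 0.0314, 0.1264]
orientation: [-3.142, 0.0, 0.06]
contact_force: [0.8, -0.1, -2.4]
grip_width: 0.157
finger_force: 41.7
```

Call:
play_rows --increments '[0,0,0.001,0,0,0,-1,0,0,0.002,0,0,0,-1,0,0,0.003,0,0,0,-1,0,0,0.004,0,0,0,-1,0,0,0.005,0,0,0,-1]'

```text
time: 6.3
ee_pos: [0.6128, 0.0314, 0.1215]
orientation: [3.142, -0.0, 0.06]
contact_force: [0.6, -0.0, -2.7]
grip_width: 0.154
finger_force: 41.7
```

Call:
play_rows --increments '[0,0,0.001,0,0,0,-1,0,0,0.002,0,0,0,-1,0,0,0.003,0,0,0,-1,0,0,0.004,0,0,0,-1,0,0,0.004,0,0,0,-1]'

```text
time: 6.8
ee_pos: [0.6129, 0.0314, 0.1179]
orientation: [3.142, -0.0, 0.06]
contact_force: [-0.8, 1.1, 2.3]
grip_width: 0.159
finger_force: 42.4
```

Call:
play_rows --increments '[0,0,0.0005,0,0,0,-1,0,0,0.001,0,0,0,-1,0,0,0.001,0,0,0,-1,0,0,0.0005,0,0,0,-0.7,0,0,0,0,0,0,-0.55]'

```text
time: 7.3
ee_pos: [0.6128, 0.0314, 0.1176]
orientation: [3.142, -0.0, 0.06]
contact_force: [-0.0, 0.5, -0.8]
grip_width: 0.223
finger_force: 0.0
```

Call:
play_rows --increments '[0,0,0,0,0,0,-0.4,0,0,0,0,0,0,-0.2,0,0,0,0,0,0,0,0,0,0,0,0,0,0.3,0,0,0,0,0,0,0.3]'

```text
time: 7.8
ee_pos: [0.6128, 0.0313, 0.1175]
orientation: [3.142, 0.0, 0.06]
contact_force: [0.1, -0.4, 0.6]
grip_width: 0.646
finger_force: 0.0
```

Call:
play_rows --increments '[0,0,-0.02,0,0,0,0.3,0,0,-0.05,0,0,0,0.3,0,0,-0.08,0,0,0,0.3,0.002,0.04,-0.085,0,0,0,0.3,0.004,0.085,-0.085,0,0,0,0.3]'

```text
time: 8.3
ee_pos: [0.6225, -0.0533, 0.2044]
orientation: [3.141, -0.003, 0.062]
contact_force: [-0.0, -0.5, -1.0]
grip_width: 0.653
finger_force: 0.0
```

Call:
play_rows --increments '[0,0.03,0,0,0,0,0.3,-0.02,0.08,0,0,0,0,0.3,-0.03,0.12,0,0,0,0,0.3,-0.03,0.12,0,0,0,0,0.3,-0.03,0.12,0,0,0,0,0.3]'

```text
time: 8.8
ee_pos: [0.5989, -0.1755, 0.2025]
orientation: [-3.141, 0.0, 0.058]
contact_force: [0.1, 0.8, 0.4]
grip_width: 0.646
finger_force: 0.0
```

```bash
python3 - <<'E'
from h import *
s=sensors.observe();print(s["ee_pos"],s["orientation"],s["contact_force"])
a=vision.get_image("top");b=vision.get_image("side");cv2.imwrite("pics/t3.png",a);cv2.imwrite("pics/s3.png",b)
A=cv2.resize(a[160:230,180:255],None,fx=5.2,fy=5.2,interpolation=cv2.INTER_CUBIC)
B=cv2.resize(b[210:275,195:265],None,fx=5.6,fy=5.6,interpolation=cv2.INTER_CUBIC)
c=np.zeros((370,800,3),np.uint8);c[:A.shape[0],:390]=A[:370];c[:B.shape[0],400:400+B.shape[1]]=B;cv2.imwrite("pics/c3.png",c)
for nm,im,bx,n in(("knob",a,(232,184,248,201),"top"),("knob",b,(244,224,256,242),"side"),):
    try:print(nm,n,dark(im,bx)[0])
    except Exception as e:print(e)
E
```

```text
[ 0.59886176 -0.17552775  0.20253115] [-3.14134536e+00  7.69539847e-06  5.79247111e-02] [0.0748674  0.75478997 0.36843017]
knob top [242.7449973  191.93956455]
knob side [249.88080915 232.61000275]
```

View pics/c3.png

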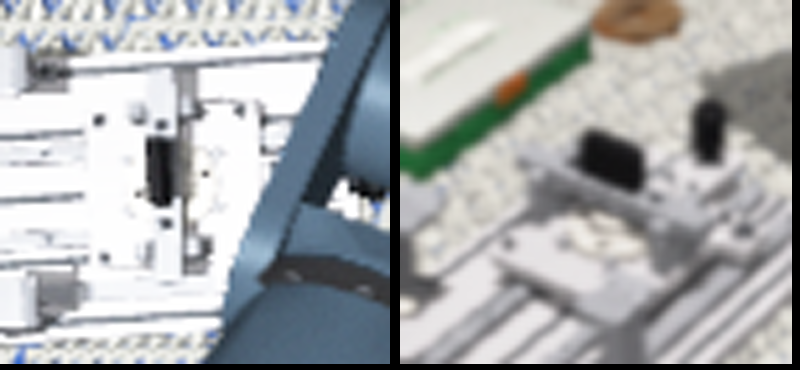

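The bar lies across both forks: at the top-crop (165,172) it runs through the fork slots, and in the side crop it is level, with the lug at (610,160) and the flange below. I check the height and pose by numbers.

```bash
python3 - <<'E'
from h import *
np.set_printoptions(precision=4,suppress=True)
a=cv2.imread("pics/t3.png");b=cv2.imread("pics/s3.png")
p,r,c=dark(a,(203,183,218,203));q,rb,cb=dark(b,(224,228,242,248))
print(p,q,tri(p,q),r,plane("top",*p,.12));bx=cv2.boxPoints(r)/8-.5+1/16+np.array([203,183]);print([plane("top",*x,.12)[:2] for x in bx]);print("side lug rect",rb,[proj("side",(.617-.06*y+x,.0314+.06*x+y,z)) for x,y,z in((-.022,.007,.12),(.022,.007,.12))],cb.min(0),cb.max(0))
E
```

```text
[210.7143 192.22  ] [232.2553 238.4752] (array([0.6202, 0.0301, 0.0989]), np.float64(0.0012254627779829633)) ((66.0, 80.0), (104.0, 48.0), 90.0) [0.6179 0.0266 0.12  ]
[array([0.639 , 0.0367]), array([0.6389, 0.0163]), array([0.5946, 0.0158]), array([0.5947, 0.0361])]
side lug rect ((71.55645751953125, 87.36073303222656), (103.94507598876953, 65.37268829345703), 22.06789779663086) [array([236.2422, 236.8171]), array([225.9546, 232.7458])] [225.5625 233.0625] [238.1875 243.9375]
```

The bar is home: the lug triangulates at z 0.099, matching the earlier reading's bias. Now to the knob, at (0.623,-0.066).

Call:
play_rows --increments '[0.01,-0.036,0,0,0,0,0.3,0.02,-0.072,0,0,0,0,0.3,0.0305,-0.1075,0,0,0,0,0.3,0.0305,-0.1075,0.02,0,0,0,0.3,0.0305,-0.1075,0.05,0,0,0,0.3]'

```text
time: 9.4
ee_pos: [0.6243, -0.063, 0.1536]
orientation: [3.141, -0.004, 0.064]
contact_force: [0.2, 0.0, 0.5]
grip_width: 0.647
finger_force: 0.0
```

Call:
play_rows --increments '[0,0,0.025,0,0,0,0.3,0,0,0.045,0,0,0,0.3,0,0,0.06,0,0,0,0.3,0,0,0.07,0,0,0,0.3,0,0,0.073,0,0,0,0.3]'

```text
time: 9.9
ee_pos: [0.6229, -0.0651, 0.0788]
orientation: [-3.141, 0.001, 0.06]
contact_force: [-0.3, -0.3, 0.3]
grip_width: 0.657
finger_force: 0.0
```

Call:
play_rows --increments '[0,0,0,0,0,0,0.2,0,0,0,0,0,0,0,0,0,0,0,0,0,-0.2,0,0,0,0,0,0,-0.4,0,0,0,0,0,0,-0.6]' --force 40

```text
time: 10.4
ee_pos: [0.6234, -0.0658, 0.0803]
orientation: [3.141, -0.001, 0.06]
contact_force: [-1.6, -0.1, 5.2]
grip_width: 0.282
finger_force: 39.1
```

Call:
play_rows --increments '[0,0,0,0,0,0,-1,0,0,0,0,0,0,-1,0,0,0,0,0,0,-1,0,0,0,0,0,0,-1,0,0,0,0,0,0,-1]'

```text
time: 10.9
ee_pos: [0.6234, -0.0659, 0.0803]
orientation: [3.141, -0.001, 0.06]
contact_force: [-1.5, -1.0, 6.1]
grip_width: 0.27
finger_force: 39.2
```

Call:
play_rows --increments '[0,-0.003,0,0,0,0,-1,0,-0.008,0,0,0,0,-1,0,-0.014,0,0,0,0,-1,0,-0.019,0,0,0,0,-1,0,-0.024,0,0,0,0,-1]'

```text
time: 11.4
ee_pos: [0.622, -0.0426, 0.0803]
orientation: [3.14, -0.001, 0.06]
contact_force: [-1.2, -6.7, 5.1]
grip_width: 0.277
finger_force: 39.3
```

Call:
play_rows --increments '[0,-0.005,0,0,0,0,-1,0,-0.01,0,0,0,0,-1,0,-0.015,0,0,0,0,-1,0,-0.02,0,0,0,0,-1,0,-0.026,0,0,0,0,-1]'

```text
time: 11.9
ee_pos: [0.6204, -0.0168, 0.0803]
orientation: [3.14, -0.001, 0.06]
contact_force: [-1.6, -7.7, 6.3]
grip_width: 0.28
finger_force: 39.4
```

Call:
play_rows --increments '[0,-0.005,0,0,0,0,-1,0,-0.01,0,0,0,0,-1,0,-0.015,0,0,0,0,-1,0,-0.02,0,0,0,0,-1,0,-0.025,0,0,0,0,-1]'

```text
time: 12.4
ee_pos: [0.6189, 0.0083, 0.0803]
orientation: [3.14, -0.001, 0.06]
contact_force: [-2.7, -6.9, 6.7]
grip_width: 0.273
finger_force: 39.3
```

Call:
play_rows --increments '[0,-0.001,0,0,0,0,-1,0,-0.002,0,0,0,0,-1,0,-0.0025,0,0,0,0,-1,0,-0.003,0,0,0,0,-1,0,-0.003,0,0,0,0,-1]'

```text
time: 12.9
ee_pos: [0.6187, 0.0118, 0.0803]
orientation: [3.141, -0.001, 0.06]
contact_force: [-1.8, -2.7, 6.6]
grip_width: 0.277
finger_force: 39.5
```

Call:
play_rows --increments '[0,-0.001,0,0,0,0,-1,0,-0.002,0,0,0,0,-1,0,-0.0025,0,0,0,0,-1,0,-0.003,0,0,0,0,-1,0,-0.003,0,0,0,0,-1]'

```text
time: 13.4
ee_pos: [0.6185, 0.0149, 0.0803]
orientation: [3.141, -0.001, 0.06]
contact_force: [-2.4, -2.1, 6.6]
grip_width: 0.278
finger_force: 39.5
```

Call:
play_rows --increments '[0,-0.001,0,0,0,0,-1,0,-0.002,0,0,0,0,-1,0,-0.0025,0,0,0,0,-1,0,-0.003,0,0,0,0,-1,0,-0.003,0,0,0,0,-1]'

```text
time: 13.9
ee_pos: [0.6183, 0.0179, 0.0803]
orientation: [3.141, -0.001, 0.06]
contact_force: [-1.7, -0.7, 6.3]
grip_width: 0.278
finger_force: 39.4
```

Call:
play_rows --increments '[0,-0.001,0,0,0,0,-1,0,-0.002,0,0,0,0,-1,0,-0.0025,0,0,0,0,-1,0,-0.003,0,0,0,0,-1,0,-0.003,0,0,0,0,-1]'

```text
time: 14.4
ee_pos: [0.6181, 0.0209, 0.0803]
orientation: [3.141, -0.001, 0.06]
contact_force: [-1.3, -2.1, 6.3]
grip_width: 0.277
finger_force: 39.5
```

Call:
play_rows --increments '[0,-0.0006,0,0,0,0,-1,0,-0.0012,0,0,0,0,-1,0,-0.0018,0,0,0,0,-1,0,-0.0024,0,0,0,0,-1,0,-0.003,0,0,0,0,-1]'

```text
time: 14.9
ee_pos: [0.6179, 0.0238, 0.0803]
orientation: [3.141, -0.001, 0.06]
contact_force: [-1.0, -2.9, 6.6]
grip_width: 0.28
finger_force: 39.5
```

Call:
play_rows --increments '[0,-0.0006,0,0,0,0,-1,0,-0.0012,0,0,0,0,-1,0,-0.0018,0,0,0,0,-1,0,-0.0024,0,0,0,0,-1,0,-0.003,0,0,0,0,-1]'

```text
time: 15.4
ee_pos: [0.6178, 0.0268, 0.0803]
orientation: [3.141, -0.001, 0.06]
contact_force: [-1.7, -2.3, 6.6]
grip_width: 0.275
finger_force: 39.5
```

Call:
play_rows --increments '[0,-0.0006,0,0,0,0,-1,0,-0.0012,0,0,0,0,-1,0,-0.0018,0,0,0,0,-1,0,-0.0024,0,0,0,0,-1,0,-0.003,0,0,0,0,-1]'

```text
time: 15.9
ee_pos: [0.6176, 0.0298, 0.0803]
orientation: [3.141, -0.001, 0.06]
contact_force: [-1.6, -2.3, 6.4]
grip_width: 0.276
finger_force: 39.5
```

Call:
play_rows --increments '[0,-0.0006,0,0,0,0,-1,0,-0.0012,0,0,0,0,-1,0,-0.0018,0,0,0,0,-1,0,-0.0024,0,0,0,0,-1,0,-0.003,0,0,0,0,-1]'

```text
time: 16.4
ee_pos: [0.6174, 0.0328, 0.0803]
orientation: [3.141, -0.001, 0.06]
contact_force: [-1.8, -2.4, 5.9]
grip_width: 0.278
finger_force: 39.5
```

Drag is a steady 2.3 N or so, with 99 mm travelled and no notch yet. I continue.

Call:
play_rows --increments '[0,-0.0006,0,0,0,0,-1,0,-0.0012,0,0,0,0,-1,0,-0.0018,0,0,0,0,-1,0,-0.0024,0,0,0,0,-1,0,-0.003,0,0,0,0,-1]'

```text
time: 16.9
ee_pos: [0.6172, 0.0358, 0.0803]
orientation: [3.141, -0.001, 0.06]
contact_force: [-1.6, -1.5, 6.1]
grip_width: 0.277
finger_force: 39.5
```

Call:
play_rows --increments '[0,-0.0006,0,0,0,0,-1,0,-0.0012,0,0,0,0,-1,0,-0.0018,0,0,0,0,-1,0,-0.0024,0,0,0,0,-1,0,-0.003,0,0,0,0,-1]'

```text
time: 17.4
ee_pos: [0.617, 0.0389, 0.0803]
orientation: [3.141, -0.001, 0.06]
contact_force: [-3.0, -0.9, 6.6]
grip_width: 0.275
finger_force: 39.5
```

Call:
play_rows --increments '[0,-0.0006,0,0,0,0,-1,0,-0.0012,0,0,0,0,-1,0,-0.0018,0,0,0,0,-1,0,-0.0024,0,0,0,0,-1,0,-0.003,0,0,0,0,-1]'

```text
time: 17.9
ee_pos: [0.6168, 0.0421, 0.0803]
orientation: [3.141, -0.001, 0.06]
contact_force: [-2.1, -1.7, 6.1]
grip_width: 0.278
finger_force: 39.5
```

Call:
play_rows --increments '[0,-0.0006,0,0,0,0,-1,0,-0.0012,0,0,0,0,-1,0,-0.0018,0,0,0,0,-1,0,-0.0024,0,0,0,0,-1,0,-0.003,0,0,0,0,-1]'

```text
time: 18.4
ee_pos: [0.6168, 0.0434, 0.0803]
orientation: [3.139, -0.001, 0.06]
contact_force: [-2.3, -15.2, 6.6]
grip_width: 0.278
finger_force: 39.8
```

Call:
play_rows --increments '[0,0.0002,0,0,0,0,-1,0,0.0004,0,0,0,0,-1,0,0.0006,0,0,0,0,-1,0,0.0008,0,0,0,0,-1,0,0.001,0,0,0,0,-1]'

```text
time: 18.9
ee_pos: [0.6168, 0.0432, 0.0803]
orientation: [3.14, -0.001, 0.06]
contact_force: [-3.2, -5.5, 6.6]
grip_width: 0.275
finger_force: 39.6
```

Call:
play_rows --increments '[0,0.0002,0,0,0,0,-1,0,0.0004,0,0,0,0,-1,0,0.0006,0,0,0,0,-1,0,0.0008,0,0,0,0,-1,0,0.001,0,0,0,0,-1]'

```text
time: 19.4
ee_pos: [0.6168, 0.0428, 0.0803]
orientation: [3.141, -0.001, 0.06]
contact_force: [-2.4, -1.2, 7.7]
grip_width: 0.277
finger_force: 39.6
```

```bash
python3 - <<'E'
from h import *
np.set_printoptions(precision=4,suppress=True)
s=sensors.observe();print({k:np.round(v,3) for k,v in s.items()})
for n in("top","side"):cv2.imwrite(f"pics/{n}4.png",vision.get_image(n))
a=cv2.imread("pics/top4.png");b=cv2.imread("pics/side4.png")
q,rb,cb=dark(b,(200,235,240,275));print("side lug",q,rb,plane("side",*q,.103)); d=cv2.absdiff(a,cv2.imread("pics/t3.png")).sum()
p=proj("top",(.611,.14,.103));print(p)
x,y=int(p[0]),int(p[1]);
try:
    q2,r2,_=dark(a,(x-10,y-12,x+10,y+12));print("top lug",q2,r2,tri(q2,q))
except Exception as e:print(e)
E
```

```text
{'time': np.float64(19.4), 'joints': array([-0.006,  0.684,  1.587, -0.   ,  0.87 ,  1.505]), 'qvel': array([-0.004, -0.001, -0.   ,  0.   , -0.001, -0.003]), 'joint_torque': array([  0.478, -59.389, -22.942,   0.24 ,  -0.602,   0.017]), 'ee_pos': array([0.617, 0.043, 0.08 ]), 'orientation': array([ 3.141, -0.001,  0.06 ]), 'contact_force': array([-2.389, -1.204,  7.699]), 'torque': array([-0.273,  0.365, -0.01 ]), 'finger_force': np.float64(39.629), 'grip_width': np.float64(0.277)}
side lug [228.548  242.8736] ((230.43875122070312, 83.06356811523438), (184.39950561523438, 182.2555694580078), 84.50768280029297) [0.6081 0.0619 0.103 ]
[178.661 195.095]
top lug [176.6646 197.5446] ((79.49998474121094, 95.49998474121094), (158.99996948242188, 190.99996948242188), -0.0) (array([0.5796, 0.1207, 0.1539]), np.float64(0.04030982704928284))
```

Call:
play_rows --increments '[0,0.0004,0,0,0,0,-1,0,0.0008,0,0,0,0,-1,0,0.0012,0,0,0,0,-1,0,0.0016,0,0,0,0,-1,0,0.002,0,0,0,0,-1]'

```text
time: 20.0
ee_pos: [0.6168, 0.042, 0.0803]
orientation: [-3.14, -0.001, 0.06]
contact_force: [-2.8, 7.7, 6.6]
grip_width: 0.277
finger_force: 39.8
```

Call:
play_rows --increments '[0,0.0004,0,0,0,0,-1,0,0.0008,0,0,0,0,-1,0,0.0012,0,0,0,0,-1,0,0.0016,0,0,0,0,-1,0,0.002,0,0,0,0,-1]'

```text
time: 20.5
ee_pos: [0.6169, 0.041, 0.0803]
orientation: [-3.139, -0.001, 0.06]
contact_force: [-1.5, 14.5, 7.2]
grip_width: 0.28
finger_force: 40.1
```

Resistance rises in both directions (-15 N forward, +14.5 N back) about TCP y 0.0425, so the ball is in the notch. I return to the force-neutral middle.

Call:
play_rows --increments '[0,-0.001,0,0,0,0,-1,0,-0.002,0,0,0,0,-1,0,-0.003,0,0,0,0,-1,0,-0.0034,0,0,0,0,-1,0,-0.0034,0,0,0,0,-1]'

```text
time: 21.0
ee_pos: [0.6168, 0.0423, 0.0803]
orientation: [3.141, -0.001, 0.06]
contact_force: [-2.8, -1.3, 6.3]
grip_width: 0.28
finger_force: 39.9
```

Call:
play_rows --increments '[0,-0.0005,0,0,0,0,-1,0,-0.001,0,0,0,0,-1,0,-0.0015,0,0,0,0,-1,0,-0.0015,0,0,0,0,-1,0,-0.0015,0,0,0,0,-1]'

```text
time: 21.5
ee_pos: [0.6168, 0.043, 0.0803]
orientation: [3.14, -0.001, 0.06]
contact_force: [-2.6, -6.6, 7.1]
grip_width: 0.276
finger_force: 40.0
```

Call:
play_rows --increments '[0,0.0005,0,0,0,0,-1,0,0.001,0,0,0,0,-1,0,0.0015,0,0,0,0,-1,0,0.0015,0,0,0,0,-1,0,0.0015,0,0,0,0,-1]'

```text
time: 22.0
ee_pos: [0.6168, 0.0424, 0.0803]
orientation: [3.141, -0.001, 0.06]
contact_force: [-2.8, -0.1, 7.0]
grip_width: 0.274
finger_force: 40.0
```

I confirm the notch by mapping the force going back out and in again.

Call:
play_rows --increments '[0,0.0006,0,0,0,0,-1,0,0.0012,0,0,0,0,-1,0,0.0018,0,0,0,0,-1,0,0.0024,0,0,0,0,-1,0,0.003,0,0,0,0,-1]'

```text
time: 22.5
ee_pos: [0.6168, 0.0411, 0.0803]
orientation: [-3.139, -0.001, 0.06]
contact_force: [-3.3, 12.7, 6.2]
grip_width: 0.277
finger_force: 40.3
```

Call:
play_rows --increments '[0,0.0003,0,0,0,0,-1,0,0.0006,0,0,0,0,-1,0,0.0009,0,0,0,0,-1,0,0.0012,0,0,0,0,-1,0,0.0015,0,0,0,0,-1]'

```text
time: 23.0
ee_pos: [0.6169, 0.0407, 0.0802]
orientation: [-3.138, -0.001, 0.06]
contact_force: [-2.2, 19.7, 6.9]
grip_width: 0.274
finger_force: 40.6
```

Call:
play_rows --increments '[0,0.0003,0,0,0,0,-1,0,0.0006,0,0,0,0,-1,0,0.0009,0,0,0,0,-1,0,0.0012,0,0,0,0,-1,0,0.0015,0,0,0,0,-1]'

```text
time: 23.5
ee_pos: [0.6169, 0.0404, 0.0802]
orientation: [-3.136, -0.0, 0.06]
contact_force: [-3.1, 29.0, 7.0]
grip_width: 0.277
finger_force: 41.1
```

That is 29 N backwards with no release, which is more than a notch would give, so something may be catching. I check by camera, numerically, where the bar, lug and burr are.

```bash
python3 - <<'E'
from h import *
np.set_printoptions(precision=4,suppress=True,linewidth=220)
for n in("top","side"):cv2.imwrite(f"pics/{n}5.png",vision.get_image(n))
L=(.6105,.140)
for k in("4","5"):
    b=cv2.imread(f"pics/side{k}.png");p=proj("side",(*L,.103));x,y=p.round().astype(int)
    q,r,c=dark(b,(x-11,y-11,x+11,y+11),75);print("side pred",p,"found",q,r,c.min(0),c.max(0))
    a=cv2.imread(f"pics/top{k}.png");p=proj("top",(*L,.12));x,y=p.round().astype(int)
    q2,r2,c2=dark(a,(x-9,y-11,x+9,y+11),75);print("top pred",p,"found",q2,r2,c2.min(0),c2.max(0),tri(q2,q))
g=cv2.cvtColor(cv2.imread("pics/side5.png"),cv2.COLOR_BGR2GRAY);x,y=proj("side",(*L,.103)).round().astype(int);print(x,y);print(g[y-14:y+22,x-18:x+18])
f=lambda u,v:((u+.5)/7-.5+143,(v+.5)/7-.5+160)
fs=lambda u,v:((u+.5)/7-.5+180,(v+.5)/7-.5+228)
print("burr",tri(f(230,182),fs(115,256)))
E
```

```text
side pred [212.0746 253.5468] found [212.4084 254.03  ] ((96.47773742675781, 87.52861785888672), (111.1512222290039, 77.11995697021484), 23.86017608642578) [205.4375 248.4375] [218.5625 259.8125]
top pred [177.3252 194.6336] found [171.474  190.5939] ((38.5, 50.0), (100.0, 77.0), 90.0) [167.5625 183.5625] [177.1875 196.0625] (array([0.6138, 0.1539, 0.112 ]), np.float64(0.02804102316341661))
side pred [212.0746 253.5468] found [212.7914 253.6812] ((98.70230102539062, 84.46772003173828), (109.31504821777344, 76.7780990600586), 24.623563766479492) [206.0625 248.0625] [218.8125 259.6875]
top pred [177.3252 194.6336] found [173.4303 191.199 ] ((68.92228698730469, 49.89015579223633), (104.51521301269531, 144.02220153808594), 86.72950744628906) [167.5625 183.5625] [185.4375 196.8125] (array([0.6139, 0.1491, 0.1099]), np.float64(0.023587355255196864))
212 254
[[121 112 100 ...  30  34  29]
 [180 177 153 ...  26  27  26]
 [198 201 184 ...  24  24  23]
 ...
 [200 216 223 ... 112 110 105]
 [156 176 198 ... 110  97  82]
 [118 134 153 ...  93  74  71]]
burr (array([0.6549, 0.1682, 0.0546]), np.float64(0.008753358349830867))
```

Call:
play_rows --increments '[0,-0.002,0,0,0,0,-1,0,-0.004,0,0,0,0,-1,0,-0.006,0,0,0,0,-1,0,-0.007,0,0,0,0,-1,0,-0.008,0,0,0,0,-1]'

```text
time: 24.1
ee_pos: [0.6168, 0.0431, 0.0803]
orientation: [3.139, -0.001, 0.06]
contact_force: [-2.1, -14.1, 6.4]
grip_width: 0.272
finger_force: 40.7
```

Call:
play_rows --increments '[0,-0.0002,0,0,0,0,-1,0,-0.0004,0,0,0,0,-1,0,-0.0006,0,0,0,0,-1,0,-0.0008,0,0,0,0,-1,0,-0.001,0,0,0,0,-1]'

```text
time: 24.6
ee_pos: [0.6168, 0.0433, 0.0803]
orientation: [3.139, -0.0, 0.06]
contact_force: [-2.4, -16.6, 5.8]
grip_width: 0.273
finger_force: 40.8
```

Call:
play_rows --increments '[0,-0.0002,0,0,0,0,-1,0,-0.0004,0,0,0,0,-1,0,-0.0006,0,0,0,0,-1,0,-0.0008,0,0,0,0,-1,0,-0.001,0,0,0,0,-1]'

```text
time: 25.1
ee_pos: [0.6168, 0.0435, 0.0803]
orientation: [3.138, -0.001, 0.06]
contact_force: [-2.4, -20.9, 7.2]
grip_width: 0.272
finger_force: 41.1
```

Blocked both ways: a jam, not the notch. I check the bar's attitude from the lug's edges in the side image, against a prediction for the seated pose.

```bash
python3 - <<'E'
from h import *
np.set_printoptions(precision=2,suppress=True,linewidth=250)
def hull(o,yaw=.06,z0=.068):
    c,s=np.cos(yaw),np.sin(yaw)
    return np.array([proj("side",(o[0]+c*x-s*y,o[1]+s*x+c*y,z0+z)) for x in(-.022,.022) for y in(-.007,.007) for z in(.018,.052)])
for nm,o in(("s3",(.617,.0314)),("side5",(.6105,.139))):
    P=hull(o);r=cv2.minAreaRect((P*8).astype(np.float32));print(nm,"pred rect",r,"mean",P.mean(0),P.min(0),P.max(0))
    im=cv2.imread(f"pics/{nm}.png");x,y=P.mean(0).round().astype(int)
    for th in(50,65,80):
        q,rr,c=dark(im,(x-11,y-12,x+11,y+12),th);print(th,q,rr,c.min(0),c.max(0))
g=cv2.cvtColor(cv2.imread("pics/side5.png"),cv2.COLOR_BGR2GRAY)
import sys
np.set_printoptions(threshold=sys.maxsize,linewidth=250)
print("cols 190..239");print("\n".join(f"{r}: "+" ".join(f"{v:3d}" for v in g[r,190:240]) for r in range(236,278)))
E
```

```text
s3 pred rect ((1859.7408447265625, 1903.548583984375), (127.18498229980469, 81.92434692382812), 21.39509391784668) mean [232.52 237.92] [225.97 230.89] [238.99 245.04]
50 [232.34 238.5 ] ((87.82989501953125, 103.24227142333984), (92.47300720214844, 55.139183044433594), 21.03750991821289) [226.81 233.81] [237.56 243.19]
65 [232.31 238.48] ((87.56138610839844, 103.2138671875), (97.05323028564453, 59.273223876953125), 20.85445785522461) [226.19 233.44] [237.81 243.56]
80 [232.28 238.47] ((87.68965911865234, 103.27586364746094), (101.76104736328125, 62.7650260925293), 21.801410675048828) [225.94 233.19] [238.06 243.81]
side5 pred rect ((1698.06494140625, 2027.3062744140625), (135.7653350830078, 84.96488189697266), 22.98308563232422) mean [212.32 253.39] [205.35 245.9 ] [219.19 260.96]
50 [212.73 253.78] ((97.89324951171875, 102.5724868774414), (102.70313262939453, 65.52552795410156), 24.863697052001953) [206.94 248.56] [218.19 259.19]
65 [212.77 253.71] ((98.40742492675781, 101.0250244140625), (106.60989379882812, 72.89060974121094), 24.676862716674805) [206.31 248.31] [218.56 259.44]
80
[... 8074 characters left out ...]
8 199 154 128 118 125 140 138 123 110  97  82  82 100 116 119 114 109 106 106 106 112
275: 170 141 122 112 118 134 153 172 193 212 222 228 231 232 231 231 231 231 231 231 231 228 226 227 230 232 233 234 231 215 188 164 151 161 175 158 123  93  74  71  88 107 118 120 113 109 105 106 118 149
276: 196 145 114 100 102 116 126 138 150 169 187 210 224 229 231 230 231 231 231 231 233 233 233 233 233 233 234 235 234 230 226 213 192 180 168 141 103  75  73  90 104 112 118 121 114 109 106 111 140 183
277: 212 165 121 102 121 142 133 120 115 128 143 165 189 209 221 228 231 232 232 233 234 234 234 234 233 232 233 234 234 234 232 224 195 164 138 105  78  78  93 101  98 106 116 120 115 108 105 110 132 158
```

```bash
python3 - <<'E'
from h import *
np.set_printoptions(precision=3,suppress=True,linewidth=220)
s=sensors.observe();print(s["time"],s["ee_pos"],s["contact_force"],s["torque"],s["joint_torque"])
f=lambda u,v:((u+.5)/7-.5+143,(v+.5)/7-.5+160)
for z in(.05,.06,.07,.08,.09,.1):print(z,"top",plane("top",*f(232,182),z),"side",plane("side",197.5,264.5,z))
n=np.array((.6105,.140));c,sn=np.cos(.06),np.sin(.06)
W=lambda x,y,z:(n[0]+c*x-sn*y,n[1]+sn*x+c*y,z)
for nm,p in(("fork+x front",(.0475,.023,.07)),("bar +end front",(.072,.01,.08)),("bar -end front",(-.072,.01,.08)),("table front +x",(.055,.06,.048)),("flange",(0,0,.066)),("fork +x tip",(.0535,.023,.085))):print(nm,np.array(W(*p)),proj("side",W(*p)),proj("top",W(*p)))
g=cv2.cvtColor(cv2.imread("pics/top5.png"),cv2.COLOR_BGR2GRAY)
print("top cols 160..205");print("\n".join(f"{r}: "+" ".join(f"{v:3d}" for v in g[r,160:206]) for r in range(164,224,1)))
E
```

```text
25.1 [0.617 0.044 0.08 ] [ -2.434 -20.939   7.221] [-3.352  0.352 -0.001] [ 13.191 -59.359 -22.774   4.086  -0.545   0.036]
0.05 top [0.652 0.166 0.05 ] side [0.659 0.164 0.05 ]
0.06 top [0.651 0.163 0.06 ] side [0.649 0.173 0.06 ]
0.07 top [0.649 0.16  0.07 ] side [0.639 0.181 0.07 ]
0.08 top [0.648 0.157 0.08 ] side [0.629 0.19  0.08 ]
0.09 top [0.646 0.155 0.09 ] side [0.62  0.199 0.09 ]
0.1 top [0.645 0.152 0.1  ] side [0.61  0.208 0.1  ]
fork+x front [0.657 0.166 0.07 ] [197.092 260.215] [174.15  183.474]
bar +end front [0.682 0.154 0.08 ] [193.91  253.364] [176.779 175.905]
bar -end front [0.538 0.146 0.08 ] [227.958 268.449] [178.369 216.776]
table front +x [0.662 0.203 0.048] [188.367 270.454] [165.541 183.03 ]
flange [0.611 0.14  0.066] [212.746 262.592] [181.444 196.506]
fork +x tip [0.663 0.166 0.085] [195.359 255.958] [172.896 181.129]
top cols 160..205
164: 131 131 139 127 154 219 228 195 220 224 235 218 226 225 232 228 229 233 244 233 232 230 238 232 231 232 238 233 227 226 229 233 230 229 232 235 231 229 233 235 231 232 229 219 186 216
165: 145 141 139 152 226 211 234 
[... 10417 characters left out ...]
6  86  88  87  85  87  85  87  84  86  84  84  86  85  81  81  80  78  73  74  72  71  69  63  58  54  54  50  48  45  46  43  53  80
221:  79  79  81  85  86  85  88  86  90  89  87  88  87  89  85  86  87  86  87  85  87  84  86  86  85  82  83  81  79  77  74  73  70  68  65  64  58  56  55  52  50  46  42  41  47  61
222:  81  83  85  88  84  87  88  90  88  89  89  87  88  89  87  89  91  86  88  88  88  87  88  84  84  82  81  85  81  80  74  73  69  68  65  62  58  56  54  52  48  47  45  41  48  56
223:  82  83  85  86  87  89  87  88  87  87  89  89  90  91  89  87  88  88  85  87  88  87  84  85  85  82  82  80  79  79  76  74  73  70  65  64  59  59  56  52  51  48  45  41  46  56
```

Still ambiguous: a high-friction notch or a catch. I pull back harder with a firmer grip. The backward path is known to be free, so a break-out will tell.

Call:
play_rows --increments '[0,0.002,0,0,0,0,-1,0,0.004,0,0,0,0,-1,0,0.006,0,0,0,0,-1,0,0.007,0,0,0,0,-1,0,0.007,0,0,0,0,-1]' --force 100

```text
time: 25.6
ee_pos: [0.6168, 0.0413, 0.0805]
orientation: [-3.139, -0.001, 0.06]
contact_force: [-4.1, 12.9, 9.7]
grip_width: 0.263
finger_force: 98.0
```

Call:
play_rows --increments '[0,0.0005,0,0,0,0,-1,0,0.001,0,0,0,0,-1,0,0.0015,0,0,0,0,-1,0,0.002,0,0,0,0,-1,0,0.002,0,0,0,0,-1]'

```text
time: 26.1
ee_pos: [0.6168, 0.0409, 0.0805]
orientation: [-3.137, -0.001, 0.06]
contact_force: [-4.5, 22.4, 9.7]
grip_width: 0.262
finger_force: 98.3
```

Call:
play_rows --increments '[0,0.0003,0,0,0,0,-1,0,0.0006,0,0,0,0,-1,0,0.0009,0,0,0,0,-1,0,0.0012,0,0,0,0,-1,0,0.0015,0,0,0,0,-1]'

```text
time: 26.6
ee_pos: [0.6171, 0.0373, 0.0805]
orientation: [-3.14, -0.001, 0.06]
contact_force: [-4.1, 6.1, 8.5]
grip_width: 0.257
finger_force: 98.6
```

It broke out and slid free, like a detent. I re-enter slowly to see the draw.

Call:
play_rows --increments '[0,-0.0003,0,0,0,0,-1,0,-0.0006,0,0,0,0,-1,0,-0.0009,0,0,0,0,-1,0,-0.0012,0,0,0,0,-1,0,-0.0015,0,0,0,0,-1]'

```text
time: 27.1
ee_pos: [0.6171, 0.0373, 0.0805]
orientation: [3.141, -0.001, 0.06]
contact_force: [-3.1, -3.3, 9.0]
grip_width: 0.26
finger_force: 98.7
```

Call:
play_rows --increments '[0,-0.0003,0,0,0,0,-1,0,-0.0006,0,0,0,0,-1,0,-0.0009,0,0,0,0,-1,0,-0.0012,0,0,0,0,-1,0,-0.0015,0,0,0,0,-1]'

```text
time: 27.6
ee_pos: [0.617, 0.0388, 0.0805]
orientation: [3.141, -0.001, 0.06]
contact_force: [-2.8, -2.5, 9.3]
grip_width: 0.261
finger_force: 98.7
```

Call:
play_rows --increments '[0,-0.0003,0,0,0,0,-1,0,-0.0006,0,0,0,0,-1,0,-0.0009,0,0,0,0,-1,0,-0.0012,0,0,0,0,-1,0,-0.0015,0,0,0,0,-1]'

```text
time: 28.1
ee_pos: [0.6169, 0.0405, 0.0805]
orientation: [3.142, -0.001, 0.06]
contact_force: [-3.8, -0.4, 8.9]
grip_width: 0.258
finger_force: 98.7
```

Call:
play_rows --increments '[0,-0.0003,0,0,0,0,-1,0,-0.0006,0,0,0,0,-1,0,-0.0009,0,0,0,0,-1,0,-0.0012,0,0,0,0,-1,0,-0.0015,0,0,0,0,-1]'

```text
time: 28.6
ee_pos: [0.6168, 0.042, 0.0805]
orientation: [3.141, -0.001, 0.06]
contact_force: [-3.7, 0.1, 8.6]
grip_width: 0.258
finger_force: 98.7
```

Call:
play_rows --increments '[0,-0.001,0,0,0,0,-1,0,-0.002,0,0,0,0,-1,0,-0.003,0,0,0,0,-1,0,-0.004,0,0,0,0,-1,0,-0.004,0,0,0,0,-1]'

```text
time: 29.1
ee_pos: [0.6168, 0.0436, 0.0805]
orientation: [3.138, -0.0, 0.06]
contact_force: [-3.1, -17.0, 9.4]
grip_width: 0.258
finger_force: 99.1
```

Call:
play_rows --increments '[0,-0.0003,0,0,0,0,-1,0,-0.0006,0,0,0,0,-1,0,-0.0009,0,0,0,0,-1,0,-0.0012,0,0,0,0,-1,0,-0.0012,0,0,0,0,-1]'

```text
time: 29.6
ee_pos: [0.6168, 0.0439, 0.0805]
orientation: [3.137, -0.0, 0.06]
contact_force: [-3.1, -23.5, 8.8]
grip_width: 0.26
finger_force: 99.3
```

Call:
play_rows --increments '[0,-0.0003,0,0,0,0,-1,0,-0.0006,0,0,0,0,-1,0,-0.0009,0,0,0,0,-1,0,-0.0012,0,0,0,0,-1,0,-0.0012,0,0,0,0,-1]'

```text
time: 30.1
ee_pos: [0.6165, 0.047, 0.0805]
orientation: [3.14, -0.0, 0.059]
contact_force: [-4.1, -5.2, 10.2]
grip_width: 0.259
finger_force: 99.3
```

It broke out forward at a similar force, so this is a symmetric detent about y≈0.0425. Finding the end stop 14 mm beyond (≈0.0565) would settle it. I advance gently.

Call:
play_rows --increments '[0,-0.0006,0,0,0,0,-1,0,-0.0012,0,0,0,0,-1,0,-0.0018,0,0,0,0,-1,0,-0.0024,0,0,0,0,-1,0,-0.003,0,0,0,0,-1]'

```text
time: 30.6
ee_pos: [0.6163, 0.051, 0.0805]
orientation: [3.141, -0.001, 0.06]
contact_force: [-3.2, -2.0, 8.7]
grip_width: 0.262
finger_force: 99.3
```

Call:
play_rows --increments '[0,-0.0006,0,0,0,0,-1,0,-0.0012,0,0,0,0,-1,0,-0.0018,0,0,0,0,-1,0,-0.0024,0,0,0,0,-1,0,-0.003,0,0,0,0,-1]'

```text
time: 31.1
ee_pos: [0.6161, 0.054, 0.0805]
orientation: [3.141, -0.0, 0.06]
contact_force: [-3.9, -2.9, 8.4]
grip_width: 0.259
finger_force: 99.3
```

Call:
play_rows --increments '[0,-0.0006,0,0,0,0,-1,0,-0.0012,0,0,0,0,-1,0,-0.0018,0,0,0,0,-1,0,-0.0024,0,0,0,0,-1,0,-0.003,0,0,0,0,-1]'

```text
time: 31.6
ee_pos: [0.616, 0.0564, 0.0805]
orientation: [3.14, -0.001, 0.06]
contact_force: [-3.3, -10.1, 9.5]
grip_width: 0.259
finger_force: 99.3
```

The end stop sits at 0.0564, 14 mm past 0.0424, so that was the notch. I go back into it.

Call:
play_rows --increments '[0,0.002,0,0,0,0,-1,0,0.004,0,0,0,0,-1,0,0.006,0,0,0,0,-1,0,0.008,0,0,0,0,-1,0,0.01,0,0,0,0,-1]'

```text
time: 32.1
ee_pos: [0.6165, 0.0479, 0.0805]
orientation: [-3.141, -0.001, 0.06]
contact_force: [-3.1, 0.7, 8.5]
grip_width: 0.26
finger_force: 99.3
```

Call:
play_rows --increments '[0,0.001,0,0,0,0,-1,0,0.002,0,0,0,0,-1,0,0.003,0,0,0,0,-1,0,0.004,0,0,0,0,-1,0,0.005,0,0,0,0,-1]'

```text
time: 32.6
ee_pos: [0.6168, 0.0424, 0.0805]
orientation: [3.142, -0.001, 0.06]
contact_force: [-4.1, 1.5, 9.0]
grip_width: 0.254
finger_force: 99.3
```

Call:
play_rows --increments '[0,0.0005,0,0,0,0,-1,0,0.001,0,0,0,0,-1,0,0.0015,0,0,0,0,-1,0,0.002,0,0,0,0,-1,0,0.002,0,0,0,0,-1]'

```text
time: 33.1
ee_pos: [0.6168, 0.0418, 0.0805]
orientation: [-3.14, -0.001, 0.06]
contact_force: [-3.9, 9.6, 8.5]
grip_width: 0.258
finger_force: 99.5
```

Call:
play_rows --increments '[0,-0.0005,0,0,0,0,-1,0,-0.001,0,0,0,0,-1,0,-0.0014,0,0,0,0,-1,0,-0.0014,0,0,0,0,-1,0,-0.0014,0,0,0,0,-1]'

```text
time: 33.6
ee_pos: [0.6168, 0.0421, 0.0805]
orientation: [-3.141, -0.001, 0.06]
contact_force: [-3.5, 2.3, 8.7]
grip_width: 0.259
finger_force: 99.5
```

```bash
python3 - <<'E'
from h import *
b=vision.get_image("side");cv2.imwrite("pics/side6.png",b)
for nm in("side4","side6"):
    im=cv2.imread(f"pics/{nm}.png");print(nm,dark(im,(201,241,223,265),65)[:2])
g=[cv2.cvtColor(cv2.imread(f"pics/{n}.png"),cv2.COLOR_BGR2GRAY)[240:280,185:218] for n in("side4","side6")]
print("mean/max diff over bar/flange area",cv2.absdiff(*g).mean(),cv2.absdiff(*g).max())
s=sensors.observe();print(s["time"],s["ee_pos"],s["contact_force"],s["finger_force"])
E
```

```text
side4 (array([212.37149888, 254.06203762]), ((95.76071166992188, 105.13471984863281), (107.67765808105469, 70.88199615478516), 23.749492645263672))
side6 (array([212.60442799, 253.9457175 ]), ((96.66380310058594, 103.78448486328125), (106.09561157226562, 72.349853515625), 23.198591232299805))
mean/max diff over bar/flange area 2.912878787878788 35
33.65 [0.61679601 0.04210856 0.08049256] [-3.50745874  1.45404933  9.48148637] 99.454449377954
```

```bash
python3 -c "
from workcell import workorder
print(workorder.sign_off())"
```

```text
the job is handed in; nothing more can be done
None
```

The job is handed in, with no verdict shown: by my measurements the bar is home in both forks, the ball is in the notch (14 mm short of the end stop, which I felt for and backed off from), and the gripper still holds the knob.

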